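# Seat the keyed drive hub on the bench sanding spindle

## Robot

A 6-joint arm with a two-finger parallel gripper is mounted at the origin on the work surface. World frame = base frame: x ahead of the robot, y to its left, z up, the work surface at z = 0. Lengths are in mm, angles in rad, forces in N, time in s.
With the tool pointing down it reaches from about 275 to 1000 mm from the base axis. Payload 8.4 kg.
Tool frame: the origin (TCP) lies at the very end of the fingers, on their centre line; the grasp point (between the pads) lies 19 mm behind it; z points along the fingers, x is the direction in which the jaws open and shut, and the axes are right-handed (so a half turn about z gives the same grasp; the last joint's range is limited). The gripper opens to 85 mm and grips with 20 to 120 N. Pads are 22 mm wide; open, the fingers measure 114 mm over their backs; the gripper's body (76 mm by 85 mm) begins 54 mm behind the grasp point. The pads swing forward as they close: fully open they stand 13 mm farther back than shut.
Start: joints at [-1.246, 0.353, 1.633, -0, 1.155, -0.002], TCP at [200.632, -591.924, 231.281] pointing down, gripper open.
Joint ranges: [-2.63, 2.63], [-0.92, 2.1], [0.06, 2.66], [-1.3, 4.44], [0, 2.69], [-3.02, 3.02]. Speed limits (rad/s): [2.22, 2.22, 2.79, 3.14, 3.14, 3.14].

## Interface

Orientations are given as [roll, pitch, yaw] about the fixed x, y, z axes, in that order (R = Rz(yaw) Ry(pitch) Rx(roll)).
In Python, from rig import r gives the robot as it stands.
- The arm moves only by the tool arm_command, never from a script. Its argument "targets" is a list of rows, each a list of 6 numbers: the shift along the tool's x, y, z in m, then the turn, a rotation vector about the tool's x, y, z in rad. A call has 1 to 20 rows; each row shifts and turns the commanded pose from where the row before left it, along the tool's axes as they then stand; what a row does not reach is not made up. A row lasts 1/12 s, in which the tool goes at most 41.7 mm and 7.16 degrees, less where a joint would pass 70% of its speed; a pose out of reach is approached as far as the arm can. A call is refused whole if a number of a shift passes 0.0417 or a number of a turn 0.125, either way. A call with a gripper value outside its range is refused whole. "fingers" is the finger opening in m, from 0 to 0.0854, set as the call begins (left out, the last holds). The fingers move at their own pace and stop on an object; "squeeze" is the grip in N (left out, the last holds). Time passes only in rows, so rows that do not move let the fingers close. It gives the time, the measured TCP pose, the force and the opening at its end, in the units of the state.
- r.sense(): the state, without advancing time (a new reading comes with each control period).
- r.grab_frame(name): name is "scene" or "top" or "wrist"; returns a dict with "image" (420x560x3 uint8, blue, green, red), "fx", "fy", "cx", "cy" (pixels), "xyz" and "orientation" of the camera in the world. Camera axes: x right, y down, z forward; pixel columns grow to the right and rows downward; lengths in mm; the calibration is good to about 2 mm. A picture is of the moment at which its call begins. There is no depth.
- r.sign_off(): hands the job in, once; it reports no verdict.
The state is a dict: "clock": time; "qpos": joint angles; "qvel": joint speeds; "joint_efforts": joint torques, N m; "eef_pos": TCP position; "tcp_rot": TCP orientation; "contact_force": force on the tool from outside, world axes, zero at the start; "wrist_torque": the same for the moment, N m; "opening": opening from 0.0 (shut) to 1.0 (fully open).
Only numpy, scipy, OpenCV 4.12 (cv2) and the standard library are available. Lean on these libraries where they do the work, as an engineer would, in place of code of your own. Each camera call takes 0.05 s, during which the arm holds its last target.

## Task

Fit the keyed hub (the aluminium sleeve with a tab on its side) over the upright spindle of the grey bench sanding spindle, standing tab end down as it is now, and turn it under light downward pressure until its tab drops into the keyway of the collar and the hub sits fully home, then let go of it. Feel for the keyway gently and never force the hub against the machine; leave the plain spacer and everything else on the bench where it is.

Things in the scene. Friction and masses are not known exactly. Their poses are not given: they have to be found in the camera images.
- hub_center (a point): Centre (half-way up) of the keyed hub: an upright aluminium sleeve, 40 mm outside diameter, 40 mm tall, through bore 22 mm, about 0.11 kg, standing on the bench (centre 20 mm above it). z up along its axis; x from the axis out through its one side tab. Above the tab the outside is plain and round and can be gripped across any diameter.
- hub_tab (a point): Point on the hub's tab: middle of its outer end, 29 mm from the hub's axis and 7 mm above the hub's bottom edge. The tab is a rectangular lug on the hub's side, 8 mm wide, from the bottom edge up to 14 mm above it. Same axes as the hub's centre.
- seat (a point): Point on the spindle's axis at the collar floor on which the seated hub stands, 67 mm above the bench (seated hub centre: 20 mm above this point). Axes are those of the machine base: z up, x to the machine's back. The spindle is an upright steel shaft, 20 mm diameter, rising 54 mm above this point; its top 8 mm taper to 10 mm diameter.
- rim (a point): Point on the spindle's axis level with the collar's rim, 12 mm above the seat; axes of the machine base. The collar is a steel wall round the shaft, 22 to 31 mm off the axis, its rim level, with one keyway: a radial slot 10.5 mm wide through the wall, down to the floor. Until the tab meets the keyway it rests on the rim and the hub stands 12 mm too high.
- machine: Grey bench sanding spindle, fixed: base 170 x 150 mm, 45 mm high; origin on the spindle's axis at bench height, x to its back, where a 20 mm high switch box reaches 140 mm off. The spindle is braked (does not turn), its keyway within 0.55 rad either side of the front (-x); that angle is not measured: see it or feel for it. Over 60 N on it does damage.
- spacer_center (a point): Centre (half-way up) of the plain spacer: an aluminium sleeve of the hub's diameter, height and bore but without a tab, standing on the bench; the two stand at least 90 mm apart and may be in each other's place. To be left alone.
- knife: Yellow cutter knife lying on the bench, 149 x 28 x 19 mm, origin under its middle. Bystander.
- heel: Black rubber heel block, 80 x 60 x 22 mm, origin at bench height. Bystander.
- jar: White closed jar, 64 mm diameter, 75 mm tall, origin under its centre. Bystander.
- brush: Hand brush lying along its x axis. Bystander.
- last: Wooden shoe last, about 190 x 52 mm, 100 mm tall at its heel end (-x). Bystander.
- hub: The keyed hub itself: origin on its axis at the bottom edge, axes as for its centre.

How it is judged (in metres and radians):
At the end, for the whole second after the job is handed in: The keyed hub stands on the spindle, fully home on the collar floor with its tab in the keyway: its centre 17 to 22.5 mm above the seat, within 3 mm of the spindle's axis, upright within 0.08 rad, at rest and let go (z of hub_center in the frame of seat between 0.017 and 0.0225 m and horizontal distance between hub_center and seat below 0.003 m and angle between hub_center's own z axis and vertical below 0.08 rad and linear speed of hub below 0.02 m/s); the robot touches nothing.
It fails at once if the hub was forced: pressed against the spindle unit with more than 60 N (contact force between hub and machine above 60 N).
It fails at once if something else pushed against the machine with more than 60 N (contact force between the fingers and machine above 60 N).
It fails at once if the spacer, knife, heel block, jar, brush or last was disturbed (moved more than 30 mm) (distance of any of spacer_center, knife, heel, jar, brush, last from where it was at the start of the episode above 0.03 m).
It also fails if it takes over 67 s, if anything falls off the work surface, if the arm or the gripper's body presses on something with over 40 N, if the wrist force passes 120 N, or if a joint passes its speed limit or range.

## Working session

There is one attempt and no reset: what is moved stays moved. The work goes in short steps, Python scripts to look and compute and a tool call to move; the robot and the scene stay as the last step left them, time stands still between calls to the robot, and variables do not carry over. Pictures are saved under pics/ and viewed, and the job is handed in when it is done.

Besides the shell and the picture viewer there is one more tool, called after "Call:" as a command line: name --pt "numbers of a row" for each row, then --argument value for the rest. arm_command: Moves the arm, as the interface text tells. Its arguments: {"type":"object","properties":{"targets":{"type":"array"},"fingers":{"type":"number"},"squeeze":{"type":"number"}},"required":["targets"]}

```bash
ls; mkdir -p pics; python3 - <<'E'
from rig import r
import cv2
print(r.sense())
for n in ("scene","top","wrist"):
    f=r.grab_frame(n); cv2.imwrite(f"pics/a_{n}.png",f["image"])
    print(n,f["fx"],f["cx"],f["cy"],f["xyz"],f["orientation"])
E
```

```text
pics
{'clock': 0.0, 'qpos': array([-1.24641711e+00,  3.53663073e-01,  1.63413959e+00,  2.31555372e-05,
        1.15518393e+00, -2.42425679e-03]), 'qvel': array([ 0.00014231, -0.00096801, -0.00160053,  0.00075339,  0.0004258 ,
       -0.00076352]), 'joint_efforts': array([-3.79795732e-03, -6.05252981e+01, -3.42067587e+01, -1.77657371e-04,
        9.45191598e-03,  2.04284657e-05]), 'eef_pos': array([ 200.4770003 , -591.47326445,  230.55002136]), 'tcp_rot': array([-3.14156810e+00,  1.39387563e-03, -1.24400220e+00]), 'contact_force': array([-0.10227143,  0.10030577, -0.12673801]), 'wrist_torque': array([ 0.04487534, -0.05657746, -0.0192177 ]), 'opening': 1.0015768802015204}
scene 475.22542290299197 277.20243231569265 207.27528195650513 [877.57177293 539.9115673  854.57287833] [-2.41555949 -0.0094987   2.58780175]
top 463.7332312927041 275.399753257357 205.97708560278443 [ 413.58851564  -58.67867771 1249.86187107] [-3.07126515  0.01457541 -1.55983903]
wrist 328.46995649648073 273.1704582138538 211.4062738240214 [ 271.706566   -567.67898683  372.78905862] [ 2.84033122e+00  9.95140547e-04 -1.24486313e+00]
```

View pics/a_scene.png

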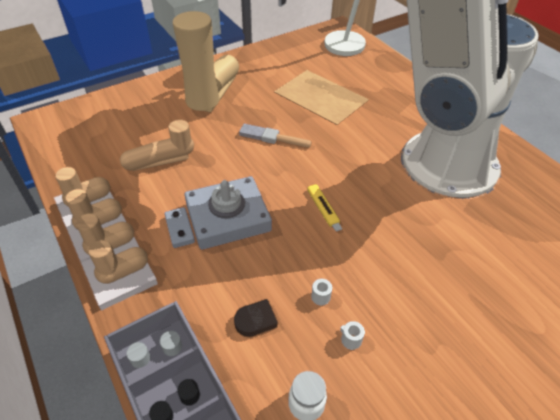

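View pics/a_top.png

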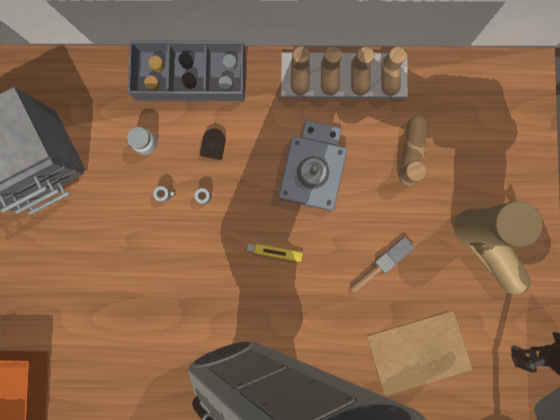

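View pics/a_wrist.png

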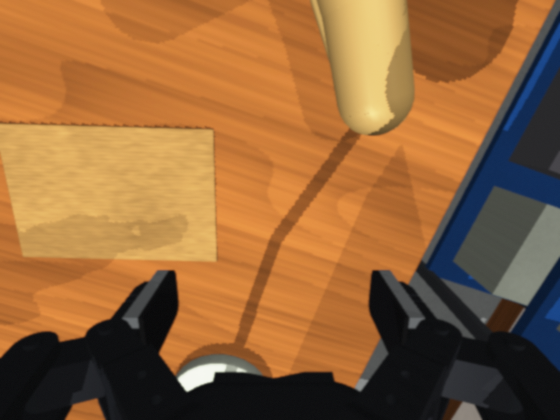

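The top view shows two sleeves. The one at (162,194) has a tab to its right, so it is the hub, and the one at (202,196) is the spacer. The machine's collar is at about (314,171). I'll zoom in and cast rays.

```bash
cat > h.py <<'E'
import numpy as np, cv2
from scipy.spatial.transform import Rotation as R
from rig import r
def ray(f,uv):
    d=np.array([(uv[0]-f["cx"])/f["fx"],(uv[1]-f["cy"])/f["fy"],1.])
    return np.array(f["xyz"]),R.from_euler("xyz",f["orientation"]).as_matrix()@d
def onz(f,uv,z):
    o,d=ray(f,uv); return o+d*(z-o[2])/d[2]
def proj(f,p):
    c=R.from_euler("xyz",f["orientation"]).as_matrix().T@(np.array(p)-f["xyz"])
    return np.array([f["cx"]+f["fx"]*c[0]/c[2],f["cy"]+f["fy"]*c[1]/c[2]])
def crop(img,x0,y0,x1,y1,s,name):
    cv2.imwrite("pics/"+name,cv2.resize(img[y0:y1,x0:x1],None,fx=s,fy=s,interpolation=cv2.INTER_CUBIC))
E
python3 - <<'E'
from h import *
t=r.grab_frame("top"); s=r.grab_frame("scene")
a=t["image"][165:225,130:230]; b=t["image"][130:210,270:350]
a=cv2.resize(a,(500,300),interpolation=2); b=cv2.resize(b,(300,300),interpolation=2)
c=s["image"][270:360,300:400]; d=s["image"][170:250,190:280]
c=cv2.resize(c,(333,300),interpolation=2);d=cv2.resize(d,(338,300),interpolation=2)
o=np.zeros((600,800,3),np.uint8);o[:300,:500]=a;o[:300,500:800]=b;o[300:,:333]=c;o[300:,400:738]=d
cv2.imwrite("pics/b.png",o)
print("hub",onz(t,(162,194),40),"sp",onz(t,(202,196),40),"collar",onz(t,(314,171),79))
E
```

```text
hub [527.23901851 258.48124011  40.        ] sp [522.97298553 152.91839674  40.        ] collar [ 585.97927738 -137.85206251   79.        ]
```

View pics/b.png

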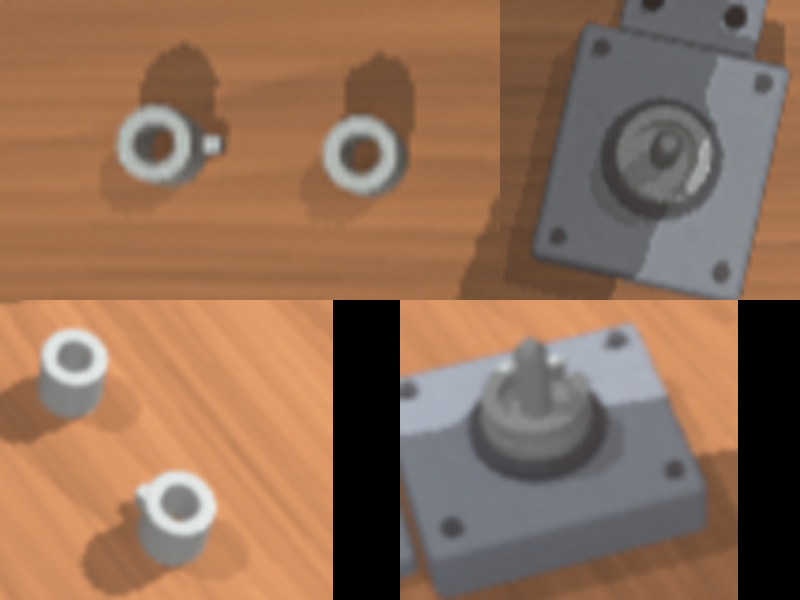

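Call:
arm_command --pt "-0.031 -0.022 -0.0025 0 0 0" --pt "-0.031 -0.022 -0.0025 0 0 0" --pt "-0.031 -0.022 -0.0025 0 0 0" --pt "-0.031 -0.022 -0.0025 0 0 0" --pt "-0.031 -0.022 -0.0025 0 0 0" --pt "-0.031 -0.022 -0.0025 0 0 0" --pt "-0.031 -0.022 -0.0025 0 0 0" --pt "-0.031 -0.022 -0.0025 0 0 0" --pt "-0.031 -0.022 -0.0025 0 0 0" --pt "-0.031 -0.022 -0.0025 0 0 0" --pt "-0.031 -0.022 -0.0025 0 0 0" --pt "-0.031 -0.022 -0.0025 0 0 0" --pt "0 0 0 0 0 -0.125" --pt "0 0 0 0 0 -0.125" --pt "0 0 0 0 0 -0.125" --pt "0 0 0 0 0 -0.125" --pt "0 0 0 0 0 -0.125" --pt "0 0 0 0 0 -0.125" --pt "0 0 0 0 0 -0.125" --pt "0 0 0 0 0 -0.125"

```text
clock: 1.92
eef_pos: [331.2, -154.8, 261.3]
tcp_rot: [3.142, -0.0, -0.238]
contact_force: [-0.1, -0.1, -0.8]
opening: 0.999
```

Call:
arm_command --pt "0.0305 -0.0116 0.01 0 0 0" --pt "0.0305 -0.0116 0.01 0 0 0" --pt "0.0305 -0.0116 0.01 0 0 0" --pt "0.0305 -0.0116 0.01 0 0 0" --pt "0.0305 -0.0116 0.01 0 0 0" --pt "0.0305 -0.0116 0.01 0 0 0" --pt "0.0305 -0.0116 0.01 0 0 0" --pt "0.0305 -0.0116 0.01 0 0 0" --pt "0 0 0 0 0 0" --pt "0 0 0 0 0 0"

```text
clock: 2.75
eef_pos: [590.9, -123.3, 179.9]
tcp_rot: [3.141, 0.002, -0.243]
contact_force: [-0.5, 0.0, -0.0]
opening: 0.999
```

```bash
python3 - <<'E'
from h import *
w=r.grab_frame("wrist"); np.save("w1.npy",w,allow_pickle=True); print(r.sense()["eef_pos"],r.sense()["tcp_rot"],r.sense()["qpos"],w["xyz"],w["orientation"])
for z,n in((67,"seat"),(79,"rim"),(121,"top")): print(n,proj(w,[586,-138,z]))
cv2.imwrite("pics/c.png",w["image"])
E
```

```text
[ 589.92290968 -123.51968755  180.53153799] [ 3.14141098e+00  1.92796113e-03 -2.43385262e-01] [-2.08824333e-01  3.71576098e-01  1.72856655e+00 -1.33022261e-04
  1.04338309e+00  3.46278152e-02] [608.88593795 -50.17219461 322.0537078 ] [ 2.84016503e+00  2.15199876e-03 -2.43821643e-01]
seat [272.61505962 224.69257648]
rim [272.55774552 229.79777367]
top [272.30989934 251.87442875]
```

View pics/c.png

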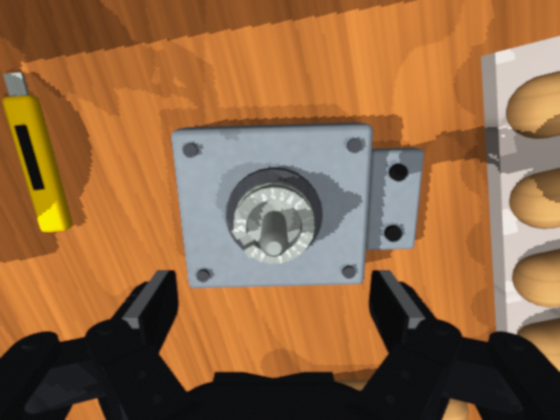

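```bash
python3 - <<'E'
from h import *
w=np.load("w1.npy",allow_pickle=True).item()
crop(w["image"],220,160,330,275,5,"d.png")
E
```

```text
(no output)
```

View pics/d.png

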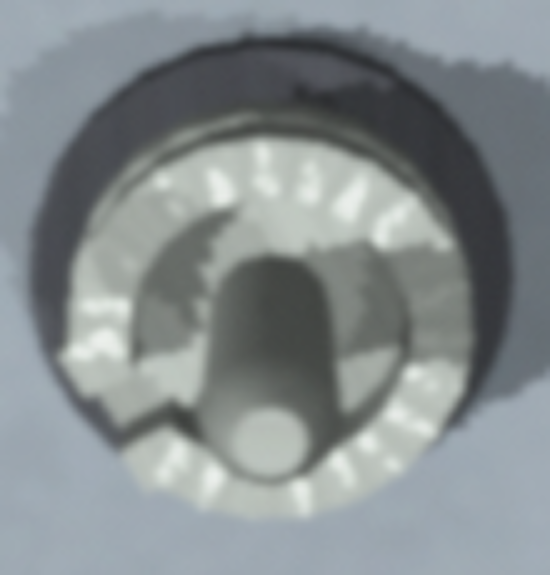

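```bash
python3 - <<'E'
from h import *
w=np.load("w1.npy",allow_pickle=True).item()
crop(w["image"],228,218,268,258,14,"e.png")
# spindle top disc & collar: refine axis
img=w["image"]
def tool(f,uv,z): return onz(f,uv,z)[:2]
for n,uv,z in (("tip",(270/5+220,442/5+160),121),("rimctr",(274,225),79)): print(n,tool(w,uv,z))
for n,uv in (("L",(220+68/5,225)),("R",(220+472/5,225)),("B",(274,160+517/5))): print(n,tool(w,uv,79))
E
```

```text
tip [ 587.69830826 -135.8316564 ]
rimctr [ 588.0700659  -134.37778395]
L [ 557.27998553 -126.74320964]
R [ 618.84285985 -142.00807199]
B [ 580.07911688 -166.60260116]
```

View pics/e.png

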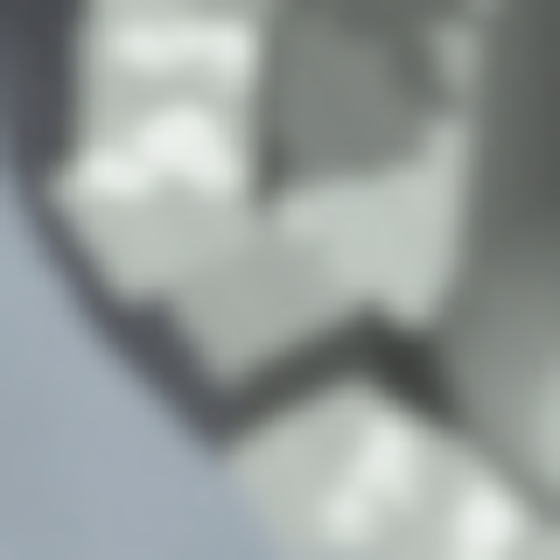

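```bash
python3 - <<'E'
from h import *
w=np.load("w1.npy",allow_pickle=True).item()
c=np.array([587.7,-135.8])
P=[onz(w,u,79)[:2] for u in((244.4,249.8),(238.7,239.8),(254.4,244.4),(246.2,234.8))]
for p in P: d=p-c; print(p,np.hypot(*d),np.arctan2(d[1],d[0]))
for i,j in((0,1),(2,3)):
    m=(P[i]+P[j])/2-c; print(np.hypot(*(P[i]-P[j])),np.arctan2(m[1],m[0]))
d=(P[0]+P[1]-P[2]-P[3])/2; print(np.arctan2(d[1],d[0]))
# base edges at z=45 : yaw
L=[(192,149),(355,145)];q=[onz(w,u,45)[:2] for u in L]; d=q[1]-q[0];print("yaw",np.arctan2(d[1],d[0]))
L=[(204,275),(349,271)];q=[onz(w,u,45)[:2] for u in L]; d=q[1]-q[0];print("yaw",np.arctan2(d[1],d[0]))
# same axis from top/scene
t=r.grab_frame("top")
print(proj(t,[587.7,-135.8,121]),proj(t,[587.7,-135.8,79]))
s=r.grab_frame("scene");print(proj(s,[587.7,-135.8,121]),proj(s,[587.7,-135.8,79]))
E
```

```text
[ 559.87015263 -149.18646944] 30.88200072039635 -2.693251122207624
[ 557.77054877 -139.74907693] 30.18885985660867 -3.0104042861855485
[ 568.88863065 -146.5844614 ] 21.68345508511114 -2.62104077427512
[ 564.70040048 -137.07284585] 23.034793563221154 -3.0863069619535755
9.668128764187006 -2.850012657158684
10.392887099288975 -2.8608332956664615
-2.821980753160637
yaw -0.2193715198094605
yaw -0.2120127235896124
[314.33824837 167.80399638] [313.19534919 170.32133833]
[223.81033934 180.77480265] [225.21085526 194.03613293]
```

Call:
arm_command --pt "0 0 0 0 0 -0.1215" --pt "0 0 0 0 0 -0.1215" --pt "-0.0063 -0.0385 0.005 0 0 0" --pt "-0.0063 -0.0385 0.005 0 0 0" --pt "-0.0063 -0.0385 0.005 0 0 0" --pt "-0.0063 -0.0385 0.005 0 0 0" --pt "-0.0063 -0.0385 0.005 0 0 0" --pt "-0.0063 -0.0385 0.005 0 0 0" --pt "-0.0063 -0.0385 0.005 0 0 0" --pt "-0.0063 -0.0385 0.005 0 0 0" --pt "-0.0063 -0.0385 0.005 0 0 0" --pt "-0.0063 -0.0385 0.005 0 0 0" --pt "0 0 0 0 0 0" --pt "0 0 0 0 0 0"

```text
clock: 4.07
eef_pos: [526.8, 262.5, 131.9]
tcp_rot: [-3.141, -0.001, 0.002]
contact_force: [0.3, 0.4, -0.5]
opening: 1.0
```

```bash
python3 - <<'E'
from h import *
w=r.grab_frame("wrist"); np.save("w2.npy",w,allow_pickle=True); print(r.sense()["eef_pos"],r.sense()["tcp_rot"],r.sense()["qpos"],w["xyz"],w["orientation"])
print(proj(w,[527,258.5,40]))
cv2.imwrite("pics/f.png",w["image"])
E
```

```text
[527.17493432 261.21165087 131.96832697] [ 3.14146318e+00 -4.73189163e-04  5.18127250e-04] [ 4.57675546e-01  4.08033619e-01  1.79910698e+00 -4.04252996e-04
  9.34084646e-01  4.57397740e-01] [526.03411559 337.85554146 274.06419657] [ 2.84045990e+00 -2.38495153e-04  1.06132201e-03]
[274.26838299 219.86374655]
```

View pics/f.png

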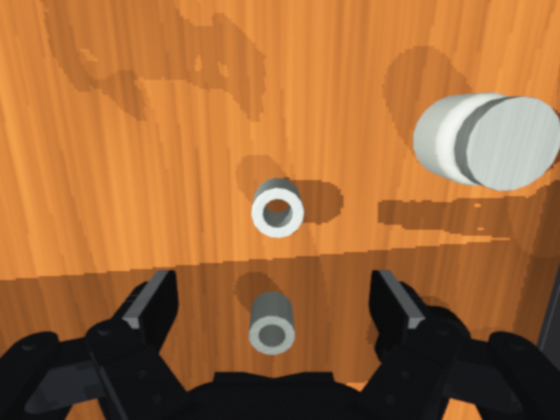

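The wrist view shows the hub ring at (277,213) with the spacer below it at (272,335). The tab is hidden behind the hub, so I'll shift the camera over to see it.

Call:
arm_command --pt "0 0.035 0 0 0 0" --pt "0 0.035 0 0 0 0" --pt "0 0.035 0 0 0 0" --pt "0 0 0 0 0 0" --pt "0 0 0 0 0 0"

```text
clock: 4.53
eef_pos: [527.7, 153.0, 132.0]
tcp_rot: [3.141, -0.001, -0.006]
contact_force: [0.1, -0.7, 0.7]
opening: 0.996
```

```bash
python3 - <<'E'
from h import *
w=r.grab_frame("wrist"); np.save("w3.npy",w,allow_pickle=True); print(r.sense()["eef_pos"],w["xyz"])
u=proj(w,[527,258.5,40]); print(u)
x,y=u.astype(int)
crop(w["image"],x-50,max(0,y-45),x+50,y+55,6,"g.png"); print(x-50,max(0,y-45))
w2=np.load("w2.npy",allow_pickle=True).item()
crop(w2["image"],237,170,317,250,7,"g2.png")
t=r.grab_frame("top"); print(onz(t,(161.2,194.2),40),onz(t,(172.4,194),14))
E
```

```text
[527.95123843 154.35327064 132.04202738] [527.49659672 228.43490903 274.16036942]
[272.00814656  61.11380455]
222 16
[526.69072861 260.57792867  40.        ] [529.94912764 237.26557271  14.        ]
```

View pics/g.png

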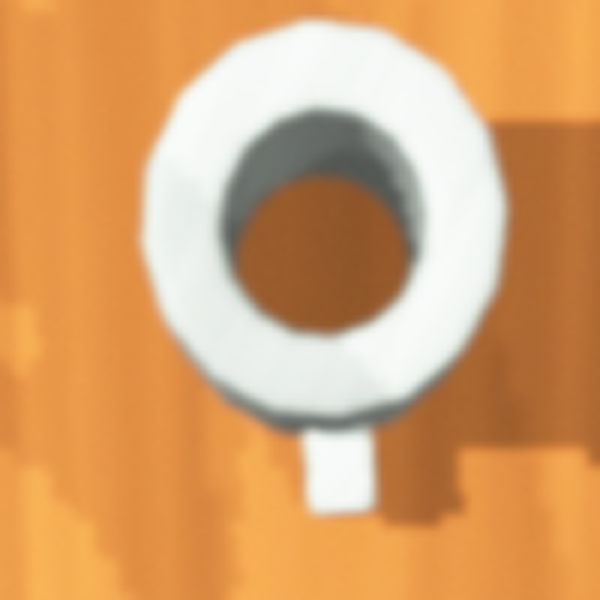

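View pics/g2.png

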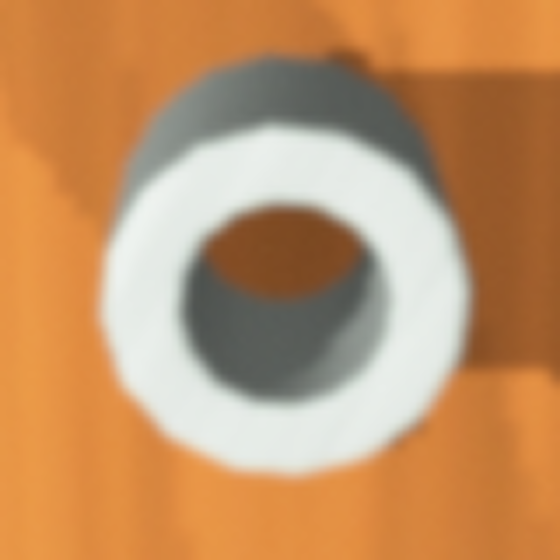

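```bash
python3 - <<'E'
from h import *
w=np.load("w3.npy",allow_pickle=True).item(); w2=np.load("w2.npy",allow_pickle=True).item()
def ell(w,roi):
    x0,y0,x1,y1=roi; im=w["image"][y0:y1,x0:x1]; hsv=cv2.cvtColor(im,cv2.COLOR_BGR2HSV)
    m=((hsv[...,1]<60)&(hsv[...,2]>190)).astype(np.uint8)
    m=cv2.morphologyEx(m,cv2.MORPH_OPEN,np.ones((3,3)))
    cs,_=cv2.findContours(m,cv2.RETR_EXTERNAL,cv2.CHAIN_APPROX_NONE)
    for c in sorted(cs,key=cv2.contourArea)[::-1][:2]:
        if len(c)<8: continue
        pts=np.array([onz(w,p[0]+np.array([x0,y0]),40)[:2] for p in c],np.float32)
        (cx,cy),rad=cv2.minEnclosingCircle(pts); A=np.c_[2*pts,np.ones(len(pts))]; s=np.linalg.lstsq(A,(pts**2).sum(1),rcond=None)[0]
        print(cv2.contourArea(c),"circ fit",s[:2],np.sqrt(s[2]+s[0]**2+s[1]**2),cv2.boundingRect(c))
ell(w,(222,0,322,86)); ell(w2,(237,170,317,250))
# tab: corners in g.png -> px at z=14
q=[(305,430),(372,430),(310,513),(375,513)]
P=[onz(w,(222+a/6,16+b/6),14)[:2] for a,b in q]; print(np.round(P,1))
e=(P[2]+P[3])/2; print("tab end",e)
E
```

```text
2998.0 circ fit [529.27279122 263.41120003] 19.129164043068464 (24, 20, 60, 65)
1917.0 circ fit [529.04263304 263.98256774] 18.892057352863315 (15, 18, 51, 49)
[[527.4 243.8]
 [535.7 243.7]
 [528.  234. ]
 [536.1 234. ]]
tab end [532.04462514 233.9867477 ]
```

Call:
arm_command --pt "0.0005 -0.036 0 0 0 0" --pt "0 -0.036 0 0 0 0" --pt "0 -0.036 0 0 0 0" --pt "0 0 0 0 0 0" --pt "0 0 0.03 0 0 0" --pt "0 0 0.03 0 0 0" --pt "0 0 0.03 0 0 0" --pt "0 0 0.014 0 0 0" --pt "0 0 0.013 0 0 0" --pt "0 0 0 0 0 0" --pt "0 0 0 0 0 0"

```text
clock: 5.55
eef_pos: [528.3, 264.5, 14.2]
tcp_rot: [3.141, 0.0, -0.001]
contact_force: [-0.0, -1.0, 0.8]
opening: 1.0
```

```bash
python3 - <<'E'
from h import *
w=r.grab_frame("wrist"); s=r.sense(); print(s["eef_pos"],s["tcp_rot"],s["contact_force"])
cv2.imwrite("pics/i.png",w["image"])
E
```

```text
[528.86816045 264.73940182  15.01751239] [-3.14112737e+00 -8.55825597e-04 -7.79133378e-04] [-0.95302397 -0.65550881 -0.42632634]
```

View pics/i.png

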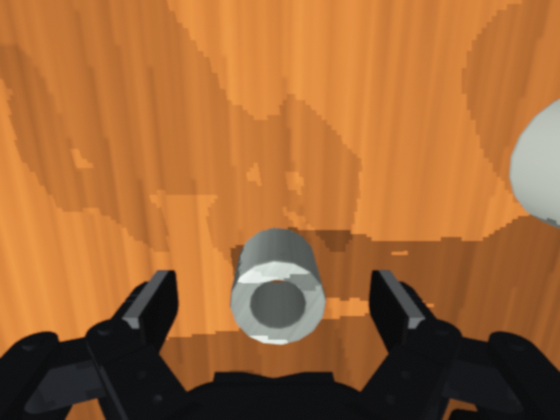

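```bash
python3 - <<'E'
from h import *
w=r.grab_frame("wrist"); s=r.sense(); e=s["eef_pos"]
print(e, proj(w,[e[0],e[1],40]), onz(w,(278,303),40))
t=r.grab_frame("top"); cv2.imwrite("pics/i_t.png",t["image"][150:250,100:260])
E
```

```text
[529.21994535 264.84478659  15.47569488] [275.59508623 302.26043282] [530.20389343 264.49629816  40.        ]
```

Call:
arm_command --pt "0 0 0 0 0 0" --pt "0 0 0 0 0 0" --pt "0 0 0 0 0 0" --pt "0 0 0 0 0 0" --pt "0 0 0 0 0 0" --pt "0 0 0 0 0 0" --pt "0 0 0 0 0 0" --pt "0 0 0 0 0 0" --fingers 0.03 --squeeze 30

```text
clock: 6.37
eef_pos: [528.6, 264.4, 15.0]
tcp_rot: [-3.141, -0.001, -0.001]
contact_force: [-1.4, -0.3, 5.9]
opening: 0.462
```

```bash
python3 - <<'E'
from h import *
w=r.grab_frame("wrist"); s=r.sense(); e=s["eef_pos"]
print(e, s["opening"],s["contact_force"],s["wrist_torque"],proj(w,[e[0],e[1],40]))
cv2.imwrite("pics/j.png",w["image"]);np.save("w4.npy",w,allow_pickle=True)
E
```

```text
[528.64288738 264.42295517  14.99107694] 0.45820596926254387 [-1.80916178  0.05138455  6.17024375] [-0.09248763  0.15249635 -0.08589558] [274.71726687 302.50531323]
```

View pics/j.png

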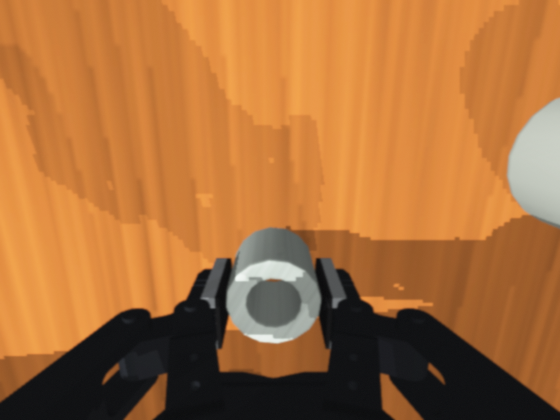

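Call:
arm_command --pt "0 0 -0.02 0 0 0" --pt "0 0 -0.03 0 0 0" --pt "0 0 -0.03 0 0 0" --pt "0 0 -0.03 0 0 0" --pt "0 0 -0.03 0 0 0" --pt "0.0059 0.02 0 0 0 0" --pt "0.0059 0.038 0 0 0 0" --pt "0.0059 0.038 0 0 0 0" --pt "0.0059 0.038 0 0 0 0" --pt "0.0059 0.038 0 0 0 0" --pt "0.0059 0.038 0 0 0 0" --pt "0.0059 0.038 0 0 0 0" --pt "0.0059 0.038 0 0 0 0" --pt "0.0059 0.038 0 0 0 0" --pt "0.0059 0.038 0 0 0 0" --pt "0 0.038 0 0 0 0" --pt "0 0 0 0 0 0"

```text
clock: 7.83
eef_pos: [587.0, -141.9, 154.3]
tcp_rot: [3.139, -0.001, -0.004]
contact_force: [0.0, 0.5, -1.7]
opening: 0.46
```

Call:
arm_command --pt "0 0 0 0 0 0.1236" --pt "0 0 0 0 0 0.1236" --pt "0 0 0 0 0 0.1236" --pt "0 0 0 0 0 0.1236" --pt "0 0 0 0 0 0.1236" --pt "0 0 0 0 0 0.1236" --pt "0 0 0 0 0 0.1236" --pt "0 0 0 0 0 0.1236" --pt "0 0 0 0 0 0.1236" --pt "0 0 0 0 0 0.1236" --pt "0 0 0 0 0 0.1236" --pt "0 0 0 0 0 0" --pt "0 0 0 0 0 0"

```text
clock: 8.92
eef_pos: [586.7, -135.7, 154.2]
tcp_rot: [3.141, 0.0, -1.357]
contact_force: [-0.7, 0.0, -0.9]
opening: 0.462
```

```bash
python3 - <<'E'
from h import *
s=r.sense(); e=s["eef_pos"]
print(e,s["tcp_rot"],s["opening"],s["contact_force"],s["wrist_torque"],s["qpos"])
o=[]
for n in("wrist","scene","top"):
    f=r.grab_frame(n); u=proj(f,[587.7,-135.8,150]).astype(int); print(n,u)
    np.save(f"w5_{n}.npy",f,allow_pickle=True)
    h=[130,45,45][len(o)]; x=max(u[0]-h,0);y=max(0,u[1]-h); o.append(cv2.resize(f["image"][y:y+2*h,x:x+2*h],(390,390),interpolation=2)[:, :266 if 0 else 390])
cv2.imwrite("pics/k.png",cv2.resize(np.hstack(o),(800,267))); cv2.imwrite("pics/k1.png",np.hstack(o[1:]))
E
```

```text
[ 586.6959544  -135.70506374  154.16239671] [ 3.14125643e+00  1.17909966e-04 -1.35669920e+00] 0.46237991196590605 [-0.7106285   0.04380521 -0.925389  ] [-0.00046482 -0.01283829  0.01205633] [-2.29775781e-01  4.00215065e-01  1.75195458e+00 -4.53472746e-05
  9.89777289e-01  1.12694829e+00]
wrist [273 267]
scene [222 171]
top [315 165]
```

View pics/k.png

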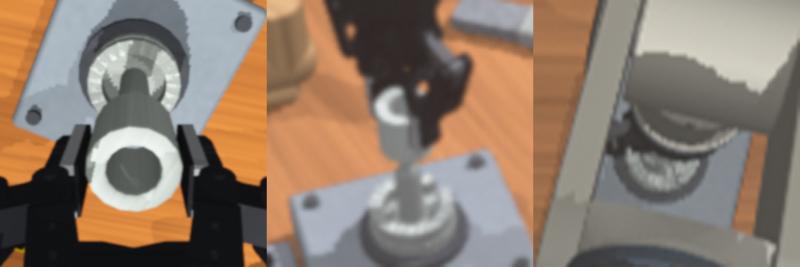

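View pics/k1.png

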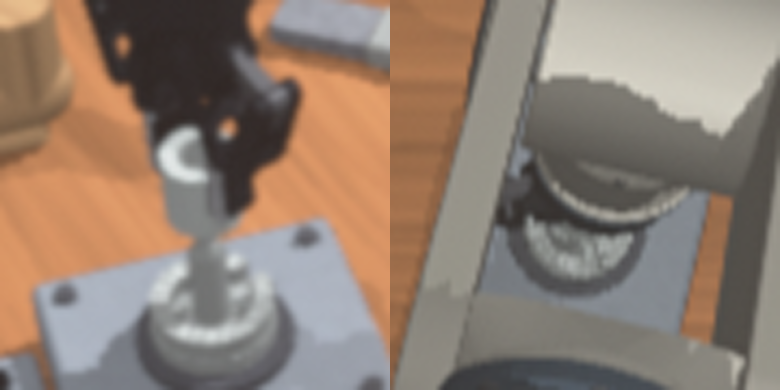

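```bash
python3 - <<'E'
from h import *
w=np.load("w5_wrist.npy",allow_pickle=True).item(); e=np.array([586.7,-135.7])
crop(w["image"],200,160,350,345,4,"l.png")
print(w["xyz"],w["orientation"])
for z in (139,121,79): print(z,proj(w,[587.7,-135.8,z]),proj(w,[586.7,-135.7,z]))
print("hubtop pred",proj(w,[*e,179]))
s=np.load("w5_scene.npy",allow_pickle=True).item()
crop(s["image"],200,150,260,230,10,"l2.png")
for z in (179,139,121,79): print(z,(proj(s,[586.7,-135.7,z])-[200,150])*10, (proj(s,[587.7,-135.8,z])-[200,150])*10)
E
```

```text
[ 660.17033441 -119.89580916  296.26976421] [ 2.83997872e+00 -1.08755341e-04 -1.35756499e+00]
139 [273.53434958 257.42462379] [272.94466812 259.08748612]
121 [273.49793226 243.97516649] [272.96173743 245.50749202]
79 [273.43417081 220.42712118] [272.9916356  221.72111893]
hubtop pred [272.89109431 301.70972521]
179 [221.81206389 109.32395879] [217.29791059 110.74321045]
139 [236.21357028 246.9886292 ] [231.83640723 248.40662719]
121 [242.42158441 306.33132536] [238.10339344 307.74802646]
79 [256.29512788 438.94917364] [252.10855257 440.36132926]
```

View pics/l.png

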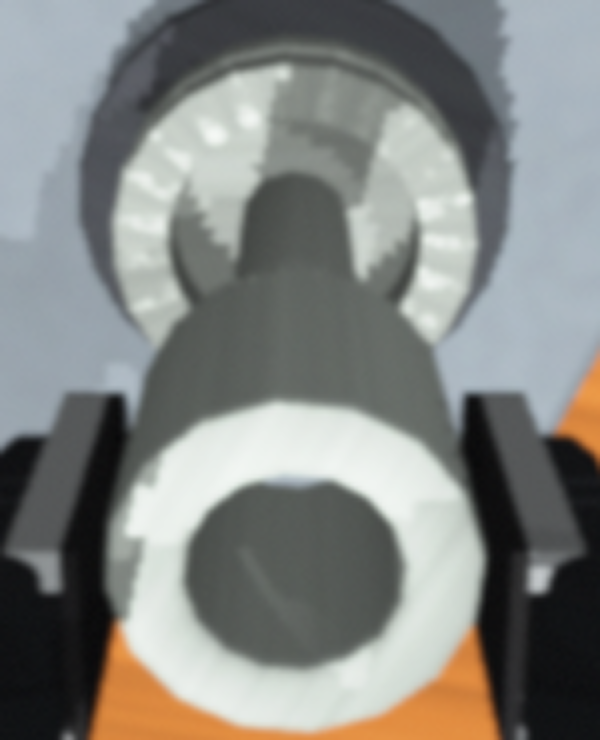

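View pics/l2.png

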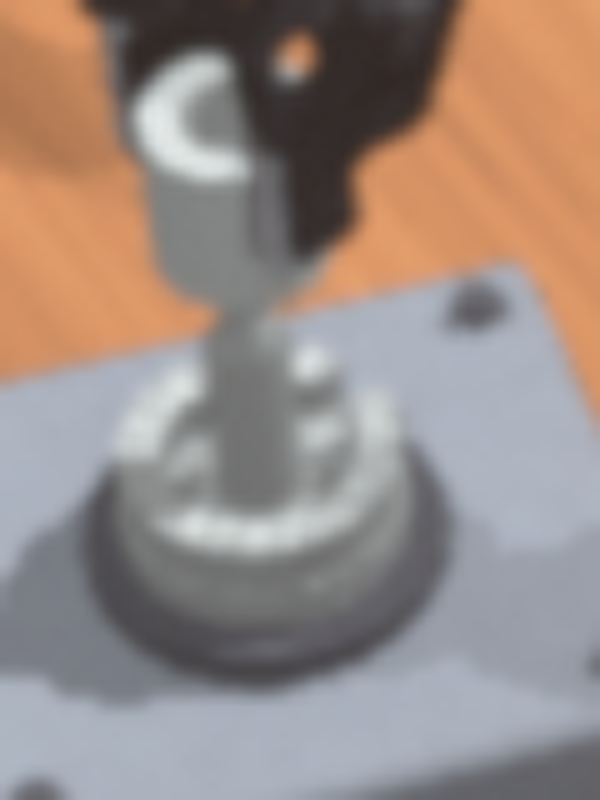

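```bash
python3 - <<'E'
from h import *
w=np.load("w5_wrist.npy",allow_pickle=True).item()
q=[(112,225),(477,215),(295,57),(150,135),(437,125),(200,85)]
P=np.array([onz(w,(200+(a)/4,160+b/4),79)[:2] for a,b in q])
A=np.c_[2*P,np.ones(len(P))]; s=np.linalg.lstsq(A,(P**2).sum(1),rcond=None)[0]
print(s[:2],np.sqrt(s[2]+s[:2]@s[:2]))
t=[onz(w,(200+297/4,160+566/4),179)]; print("hub",t)
E
```

```text
[ 588.24379187 -136.04062324] 31.740465360248294
hub [array([ 586.91347784, -136.2221656 ,  179.        ])]
```

Call:
arm_command --pt "0 -0.001 0.005 0 0 0" --pt "0 0 0.005 0 0 0" --pt "0 0 0.004 0 0 0" --pt "0 0 0.003 0 0 0" --pt "0 0 0.002 0 0 0" --pt "0 0 0.002 0 0 0"

```text
clock: 9.57
eef_pos: [587.8, -135.5, 132.8]
tcp_rot: [3.141, 0.0, -1.36]
contact_force: [-0.1, -0.1, -1.8]
opening: 0.459
```

Call:
arm_command --pt "0 0 0.002 0 0 0" --pt "0 0 0.002 0 0 0" --pt "0 0 0.002 0 0 0"

```text
clock: 9.82
eef_pos: [588.0, -135.6, 127.2]
tcp_rot: [-3.141, -0.0, -1.361]
contact_force: [0.7, -0.7, -1.1]
opening: 0.462
```

```bash
python3 - <<'E'
from h import *
s=r.sense();print(s["eef_pos"],s["tcp_rot"],s["contact_force"],s["wrist_torque"])
E
```

```text
[ 587.98784625 -135.58093815  127.18382913] [-3.14141726e+00 -9.63922411e-05 -1.36055685e+00] [ 0.65780828 -0.67603571 -1.09803355] [-0.05631544 -0.03456648  0.04327767]
```

Call:
arm_command --pt "0 0 0.004 0 0 0" --pt "0 0 0.004 0 0 0" --pt "0 0 0.004 0 0 0" --pt "0 0 0.003 0 0 0" --pt "0 0 0 0 0 0"

```text
clock: 10.23
eef_pos: [587.5, -135.4, 111.4]
tcp_rot: [3.141, 0.0, -1.361]
contact_force: [0.3, 0.2, -2.0]
opening: 0.46
```

Call:
arm_command --pt "0 0 0.003 0 0 0" --pt "0 0 0.003 0 0 0" --pt "0 0 0.003 0 0 0" --pt "0 0 0.003 0 0 0" --pt "0 0 0.002 0 0 0" --pt "0 0 0 0 0 0"

```text
clock: 10.73
eef_pos: [587.6, -135.4, 97.7]
tcp_rot: [3.141, 0.0, -1.361]
contact_force: [0.5, 0.3, -1.0]
opening: 0.461
```

Free so far, with the hub bottom about 3 mm above the rim. I'll feel downward in small steps.

Call:
arm_command --pt "0 0 0.001 0 0 0" --pt "0 0 0.001 0 0 0" --pt "0 0 0 0 0 0"

```text
clock: 10.98
eef_pos: [587.8, -135.5, 96.2]
tcp_rot: [3.141, 0.0, -1.361]
contact_force: [0.3, 0.5, -1.9]
opening: 0.458
```

Call:
arm_command --pt "0 0 0.001 0 0 0" --pt "0 0 0.001 0 0 0" --pt "0 0 0 0 0 0"

```text
clock: 11.23
eef_pos: [587.8, -135.5, 94.1]
tcp_rot: [3.141, 0.0, -1.361]
contact_force: [0.1, 0.8, -1.8]
opening: 0.463
```

Call:
arm_command --pt "0 0 0.001 0 0 0" --pt "0 0 0.0005 0 0 0" --pt "0 0 0 0 0 0"

```text
clock: 11.48
eef_pos: [587.8, -135.5, 92.7]
tcp_rot: [3.141, 0.0, -1.361]
contact_force: [0.4, -0.0, -1.3]
opening: 0.461
```

Call:
arm_command --pt "0 0 0.0005 0 0 0" --pt "0 0 0.0005 0 0 0" --pt "0 0 0 0 0 0"

```text
clock: 11.73
eef_pos: [587.9, -135.5, 91.7]
tcp_rot: [3.141, 0.0, -1.361]
contact_force: [-0.0, -0.9, -2.3]
opening: 0.46
```

The hub is already about 2 mm below rim height with no reaction, so the tab looks to be in the keyway. I'll continue gently.

Call:
arm_command --pt "0 0 0.001 0 0 0" --pt "0 0 0.001 0 0 0" --pt "0 0 0 0 0 0"

```text
clock: 11.98
eef_pos: [587.8, -135.5, 89.5]
tcp_rot: [3.141, 0.0, -1.361]
contact_force: [0.1, 0.9, -1.5]
opening: 0.458
```

Call:
arm_command --pt "0 0 0.001 0 0 0" --pt "0 0 0.001 0 0 0" --pt "0 0 0 0 0 0"

```text
clock: 12.23
eef_pos: [587.8, -135.5, 87.6]
tcp_rot: [3.141, 0.0, -1.361]
contact_force: [0.6, 0.7, -2.3]
opening: 0.462
```

Call:
arm_command --pt "0 0 0.001 0 0 0" --pt "0 0 0.001 0 0 0" --pt "0 0 0 0 0 0"

```text
clock: 12.48
eef_pos: [587.8, -135.5, 85.6]
tcp_rot: [3.141, 0.0, -1.361]
contact_force: [-0.0, -0.0, -0.5]
opening: 0.458
```

Call:
arm_command --pt "0 0 0.001 0 0 0" --pt "0 0 0.001 0 0 0" --pt "0 0 0 0 0 0"

```text
clock: 12.73
eef_pos: [587.8, -135.5, 83.6]
tcp_rot: [3.141, 0.0, -1.361]
contact_force: [-0.6, 0.2, -1.3]
opening: 0.458
```

Call:
arm_command --pt "0 0 0.0005 0 0 0" --pt "0 0 0.0005 0 0 0" --pt "0 0 0 0 0 0"

```text
clock: 12.98
eef_pos: [587.9, -135.5, 82.7]
tcp_rot: [3.141, 0.0, -1.361]
contact_force: [0.1, 0.3, -1.7]
opening: 0.462
```

```bash
python3 - <<'E'
from h import *
w=r.grab_frame("wrist"); s=r.sense(); e=s["eef_pos"]
print(e,s["contact_force"],proj(w,[*e[:2],e[2]+25]))
crop(w["image"],200,160,350,345,4,"m.png")
s=r.grab_frame("scene");crop(s["image"],200,150,260,230,10,"m2.png")
print((proj(s,[587.8,-135.5,107])-[200,150])*10)
E
```

```text
[ 587.88391689 -135.5457848    82.74653615] [-1.08338974 -0.67060839 -1.2098569 ] [272.84662379 301.94216567]
[243.09408047 353.8513739 ]
```

View pics/m.png

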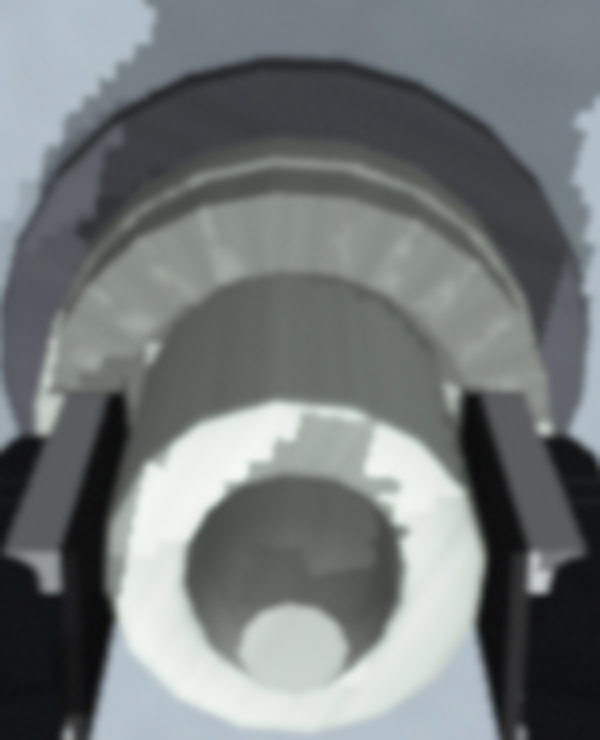

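View pics/m2.png

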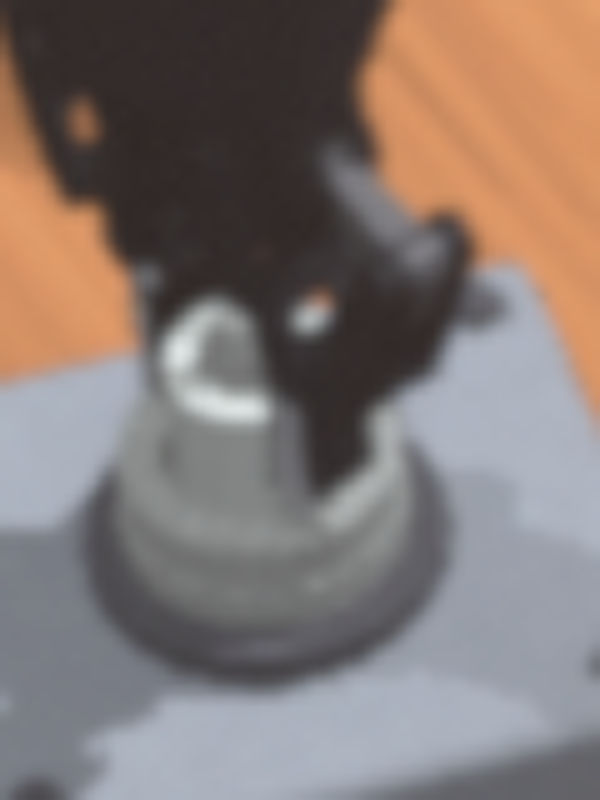

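The hub ring is unmoved in the grip (crop ring centre about (297,566)) and the spindle tip now shows inside the bore. The hub sits deep in the collar. I'll take the last millimetre gently.

Call:
arm_command --pt "0 0 0.0004 0 0 0" --pt "0 0 0 0 0 0"

```text
clock: 13.25
eef_pos: [587.9, -135.6, 82.4]
tcp_rot: [-3.142, -0.0, -1.361]
contact_force: [-0.8, -0.8, -1.7]
opening: 0.465
```

Call:
arm_command --pt "0 0 0.0004 0 0 0" --pt "0 0 0 0 0 0"

```text
clock: 13.42
eef_pos: [587.9, -135.6, 82.1]
tcp_rot: [-3.142, -0.0, -1.361]
contact_force: [-0.6, -0.5, -0.7]
opening: 0.463
```

Call:
arm_command --pt "0 0 0.0004 0 0 0" --pt "0 0 0 0 0 0"

```text
clock: 13.58
eef_pos: [588.0, -135.5, 82.0]
tcp_rot: [-3.141, -0.0, -1.361]
contact_force: [-0.9, -0.1, 3.2]
opening: 0.461
```

Call:
arm_command --pt "0 0 0.0003 0 0 0" --pt "0 0 0 0 0 0"

```text
clock: 13.75
eef_pos: [588.0, -135.6, 82.0]
tcp_rot: [-3.141, -0.0, -1.361]
contact_force: [-2.2, 0.3, 7.7]
opening: 0.458
```

The floor is at TCP 82 (67 + 15, as expected), with an 8 N reaction. Releasing.

Call:
arm_command --pt "0 0 0 0 0 0" --pt "0 0 0 0 0 0" --pt "0 0 0 0 0 0" --pt "0 0 0 0 0 0" --pt "0 0 0 0 0 0" --pt "0 0 0 0 0 0" --fingers 0.08

```text
clock: 14.25
eef_pos: [587.9, -135.5, 81.2]
tcp_rot: [3.142, 0.0, -1.361]
contact_force: [-0.3, -0.3, -1.1]
opening: 0.934
```

```bash
python3 - <<'E'
from h import *
w=r.grab_frame("wrist"); s=r.sense(); e=s["eef_pos"]
print(e,s["contact_force"],s["opening"])
cv2.imwrite("pics/n.png",w["image"])
E
```

```text
[ 587.9004626  -135.56678623   81.23014599] [-0.16495128 -0.49295615 -1.47945271] 0.938219696721557
```

View pics/n.png

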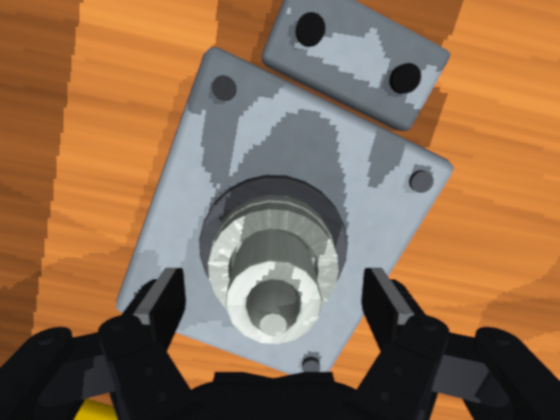

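The hub is released and standing on the spindle, with both fingers clear of it. Next I'll rise straight up and look again.

Call:
arm_command --pt "0 0 -0.01 0 0 0" --pt "0 0 -0.02 0 0 0" --pt "0 0 -0.03 0 0 0" --pt "0 0 -0.03 0 0 0" --pt "0 0 -0.03 0 0 0" --pt "0 0 0 0 0 0" --pt "0 0 0 0 0 0"

```text
clock: 14.88
eef_pos: [589.2, -135.9, 204.0]
tcp_rot: [-3.138, -0.002, -1.361]
contact_force: [-0.6, 0.0, 0.2]
opening: 0.938
```

```bash
python3 - <<'E'
from h import *
w=r.grab_frame("wrist"); s=r.sense(); e=s["eef_pos"]
print(e,s["contact_force"],s["opening"])
o=np.zeros((600,800,3),np.uint8)
u=proj(w,[588,-135.7,107]).astype(int);print(u)
o[:,:400]=cv2.resize(w["image"][u[1]-75:u[1]+75,u[0]-50:u[0]+50],(400,600),interpolation=2)
t=r.grab_frame("scene")["image"]; o[:400,400:]=cv2.resize(t[160:240,185:265],(400,400),interpolation=2)
cv2.imwrite("pics/o.png",o);np.save("w6.npy",w,allow_pickle=True)
for z in(67,79,107,121): print(z,(proj(w,[588,-135.7,z])-u+[50,75])*4)
E
```

```text
[ 588.07731063 -135.59807263  202.20230553] [-0.78276419 -0.06516428 -0.4948211 ] 0.939319852994354
[272 214]
67 [200.84860055 246.55712943]
79 [200.81726899 261.38734349]
107 [200.73302734 301.26156926]
121 [200.68379117 324.56659884]
```

View pics/o.png

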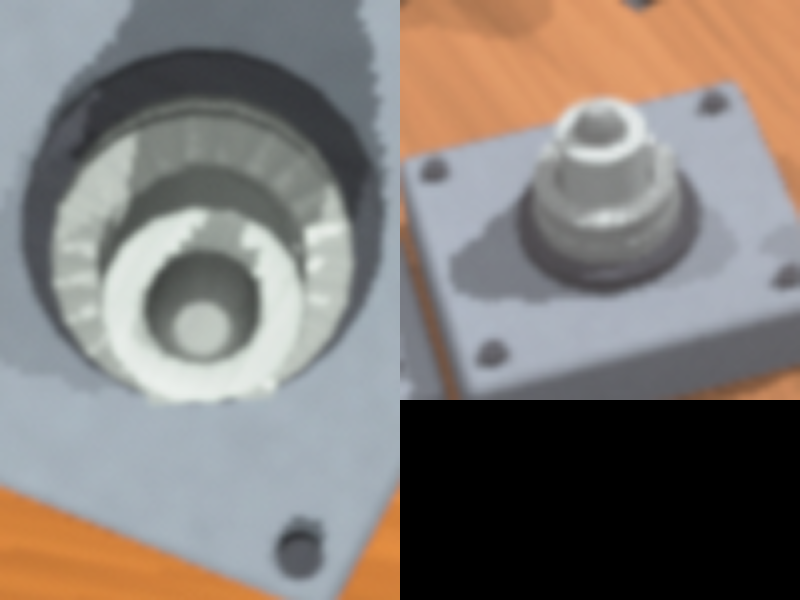

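The wrist view puts the hub ring at crop (202,304), against (201,301) predicted for a seated top at z = 107 mm. A hub left on the rim would sit at about 320. The hub is seated, and the gripper is about 80 mm clear of the spindle tip.

```bash
python3 - <<'E'
from h import *
print(r.sense()["qvel"].round(3)); print(r.sign_off())
E
```

```text
[ 0.002  0.019  0.014  0.    -0.002 -0.001]
the job is handed in; nothing more can be done
None
```

The keyed hub is on the spindle with its tab in the keyway, fully home and released. I handed the job in at about 15 s on the robot's clock; the interface gives no verdict.

**How it went:** I found the hub, its tab, the spindle axis and the keyway in the wrist and top camera pictures. The keyway was at about -2.85 rad in the world frame. I gripped the hub above its tab, turned it 1.36 rad to line up, and lowered it in small steps. The tab went straight into the keyway, so no searching turn under pressure was needed.

**Forces:** The wrist force read only a few newtons all the way down. It reached 8 N when the hub touched the collar floor.

**Last checks:**
- **Height:** contact with the floor came at a tool height of 82 mm, exactly as expected for a seated hub.
- **Position:** after release, the hub's top ring appeared within about 1 mm of where a seated hub should be. A hub left on the rim would have shown clearly higher.
- **Gripper:** it was open and about 80 mm above the spindle tip, with no contact force.

**Disagreements and gaps:** the top camera placed the hub about 3 mm from where the wrist camera did. I used the wrist camera, and the grasp agreed with it. I did not look again at the spacer and other bystanders at the end, but nothing came near them.

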